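# Reverse the ratchet handle and clamp the specimen in the bench fixture

### The job

The ratchet handle of the small clamping fixture is still set to undo. Flip its thumb lever over to the clamping side, draw the handle back to its end stop to feel that it now free-wheels that way, then work the handle to and fro until the specimen is gripped against the back stop with about 30 N, and let go. Feel for the grip through the handle: do not crush the specimen, do not touch it, and leave the things lying round it alone.

Things in the scene. Friction and masses are not known exactly. Their poses are not given: they have to be found in the camera images.
- fixture: bolted-down clamping fixture: dark steel base plate 170 x 185 mm, its top 12 mm up, grey gear housing with a ratchet handle on top, aluminium jaw bed behind. Origin on the upright spindle axis, at bench level; own x points away from the robot to the bed, z up.
- bed_mid (a point): point on top of the jaw bed, 75 mm along the fixture's x, 28 mm up. The bed runs along the fixture's y. On it the steel moving jaw (36 mm wide, 13 mm high) slides along +y to the back stop, 15 mm per rad of spindle turn; it starts 20 to 27 mm short of gripping, more than one full stroke of the handle moves it. A friction brake on the spindle holds the jaw where it is left
- handle (a joint): ratchet handle, flat arm 62 to 72 mm up, turning about the fixture's z, anticlockwise from above positive; at 0 it points along the fixture's -x (to the robot). End stops at -0.65 and +0.65 rad; 20 teeth, so up to 0.32 rad of a stroke is lost. Thumb lever on the clamping side: positive swings drive the jaw closed, negative swings free-wheel with clicks; on the undo side the reverse
- knob (a point): middle (95 mm up) of the upright black round knob on the arm's end: diameter 26 mm, 72 to 117 mm up, 140 mm from the spindle axis. Force along the swing at the knob: free-wheel under 1.6 N; driving the still free jaw steadily about 6 N (3 to 5.5 N just after stopping); 30 N of grip on the specimen adds 2 to 3 N. Grip grows to 30 N in about 1 mm of jaw travel, 10 mm at the knob
- selector (a joint): thumb lever (reversing pawl) on an upright pivot on the arm, 52 mm from the spindle axis: 0 to 0.19 = undo side, where it starts; 0.6 rad = clamping side. Sprung over centre at 0.3: once past it snaps over; 2 to 4 N at the tab. While free-wheeling it clicks between 0.41 and 0.6 and may rest there on a tooth, which is on the clamping side all the same
- thumb_lever (a point): middle (92.5 mm up) of the lever's upright dark steel tab: 10 mm thick along the flip direction, 14 mm along the arm, 78 to 102 mm up, about 22 mm from the spindle axis on the knob's side (30 mm from its pivot). To flip to clamping push or pinch it and move it square to the arm, up to 18 mm, towards the fixture's +y when the handle is at 0 (robot's left)
- back_stop: steel block 40 x 24 x 14 mm bolted on the bed at a place that varies; origin in its gripping face at bed level, the face looks along its own -y towards the specimen
- specimen: black round mounted specimen, 30 mm across and 16 mm high, lying loose on the bed between the jaw and the back stop, 2 to 6 mm from the stop; origin at the centre of its underside. Only the jaw may move it. Gripped means 12 to 60 N between it and the back stop; 90 N ruins it
- reference_disc: steel hardness reference disc, 50 mm across, 12 mm high, origin at the centre of its underside; bystander
- gauge_block: steel gauge block 9 x 30 mm, standing 25 mm high, origin at the centre of its underside; bystander
- test_bar: round steel test bar, 15 mm thick, 75 mm long, lying down, origin under its middle; bystander

How it is judged:
By the outcome, as a careful person would: the job done as asked, in the order asked, and still so for the second after the job is handed in, with the robot touching nothing.
It also fails if it takes over 72 s, if anything falls off the work surface, if the arm or the gripper's body presses on something with over 40 N, if the wrist force passes 120 N, or if a joint passes its speed limit or range.

### The arm

A 6-joint arm with a two-finger parallel gripper is mounted at the origin on a cart in front of the work surface, level with it; the furniture and walls round the work are solid. World frame = base frame: x ahead of the robot, y to its left, z up, the work surface at z = 0. Lengths are in m, angles in rad, forces in N, time in s.
With the tool pointing down it reaches from about 0.3 to 0.875 m from the base axis. Payload 6.4 kg.
Tool frame: the origin (TCP) lies at the very end of the fingers, on their centre line; the grasp point (between the pads) lies 19 mm behind it (r.hold_point_z is the distance from the TCP to the grasp point, in m); z points along the fingers, y is the line along which they close (so a half turn about z gives the same grasp; the last joint's range is limited). The gripper opens to 88 mm and grips with 3 to 60 N. Pads are 18 mm wide; open, the fingers measure 123 mm over their backs; the gripper's body (75 mm by 187 mm) begins 45 mm behind the grasp point.
Start: joints at [1.119, 0.181, 1.607, -0, 1.354, -0.206], TCP at [0.14, 0.558, 0.239] pointing down, gripper open.
Joint ranges: [-2.99, 2.99], [-0.89, 2.07], [0.3, 2.58], [-1.14, 4.28], [0, 2.63], [-3.12, 3.12]. Speed limits (rad/s): [2.57, 2.57, 3.01, 3.14, 3.14, 3.14].

### API

Orientations are given as a unit quaternion [x, y, z, w].
In Python, from bench import r gives the robot as it stands.
- The arm moves only by the shell command python3 drive.py FILE [OPENING], which reads ROWS from the file FILE. ROWS is 1 to 12 rows, parted by a bar, with the numbers parted by commas; each row has 6 numbers: dx, dy, dz in units of 5 mm, then a rotation vector rx, ry, rz in units of 0.2 rad; each row is the pose to reach, as a shift and turn from the pose commanded when the command began, along the tool's axes at that moment; what a row does not reach only later rows make up. A row lasts 1/10 s, in which the tool goes at most 0.05 m and 0.15 rad, less where a joint would pass 70% of its speed; a pose out of reach is approached as far as the arm can. OPENING is the opening from 0.0 (shut) to 1.0 (fully open), set as the command begins (- or left out keeps the last). The fingers move at their own pace and stop on an object; the grip force is fixed at half the most. Time passes only in rows, so rows that do not move let the fingers close. It prints the time, the measured TCP pose, the force, the opening and the grip force at its end. Input that does not fit is refused with a message, and nothing moves.
- r.state(): the state, without advancing time (a new reading comes with each control period).
- r.camera(name): name is "side" or "top" or "wrist"; returns the picture (420x560x3 uint8, red, green, blue); there is no depth.
- r.calibration(name): a dict with "fov_y" (degrees; the focal length in pixels is half the picture's height over the tangent of half this angle, whatever the lens; pixels are square), "cx", "cy" (the principal point, pixels), "R" (3x3) and "t" (3): a world point X has camera coordinates R X + t. Camera axes: x right, y down, z forward; pixel columns grow to the right and rows downward; lengths in m; the calibration is good to about 2 mm. A picture is of the moment at which its call begins: read the wrist's pose just before it. calibration takes no time and is no camera call; for the wrist camera it gives the pose at the moment of the call.
- r.hand_in(): hands the job in; it is judged then, once.
The state is a dict: "time": time; "joints": joint angles; "dq": joint speeds; "tau": joint torques, N m; "ee_pos": TCP position; "orientation": TCP orientation; "contact_force": force on the tool from outside, world axes, zero at the start; "torque": the same for the moment, N m; "grip_width": opening from 0.0 (shut) to 1.0 (fully open); "gripper_force": force on a finger pad.
Only numpy, scipy, OpenCV 4.12 (cv2) and the standard library are available. Lean on these libraries where they do the work, as an engineer would, in place of code of your own. Each camera call takes 0.05 s, during which the arm holds its last target. There are 200 camera calls.

## Working session

There is one attempt and no reset: what is moved stays moved. The work goes in short steps, Python scripts to look and compute and a shell command to move; the robot and the scene stay as the last step left them, time stands still between calls to the robot, and variables do not carry over. Pictures are saved under pics/ and viewed, at most 10 in all, crops included, and the job is handed in when it is done.

```bash
ls; mkdir -p pics; python3 - <<'E'
from bench import r
import cv2, json
s=r.state(); print({k:s[k] for k in('time','ee_pos','orientation','contact_force','grip_width')}, r.hold_point_z)
for n in('top','side'):
    im=r.camera(n); cv2.imwrite(f'pics/{n}0.png',im[:,:,::-1]); c=r.calibration(n); print(n,c)
E
```

```text
bench.py
drive.py
pics
{'time': 0.0, 'ee_pos': array([0.13966516, 0.55724166, 0.23783934]), 'orientation': array([ 1.22576494e-01,  9.92458711e-01, -7.98958230e-04, -2.66202190e-04]), 'contact_force': array([-0.46444158,  0.28816235, -0.05296714]), 'grip_width': 0.9963165795806125} 0.0187
top {'fov_y': 49.13278446088293, 'cx': 280.40009091371667, 'cy': 209.21243868468943, 'R': array([[ 0.01270965, -0.99976649,  0.01747663],
       [-0.99461927, -0.01443751, -0.10258688],
       [ 0.10281524, -0.01607875, -0.99457051]]), 't': array([-0.02438937,  0.59739477,  1.20100621])}
side {'fov_y': 53.970982187427026, 'cx': 270.2373993206858, 'cy': 216.37624135294686, 'R': array([[ 0.96710932, -0.25433642, -0.00354336],
       [-0.12031545, -0.44513488, -0.88734386],
       [ 0.22410659,  0.85858484, -0.46109469]]), 't': array([-0.57320362,  0.12468895,  0.7934232 ])}
```

View pics/top0.png

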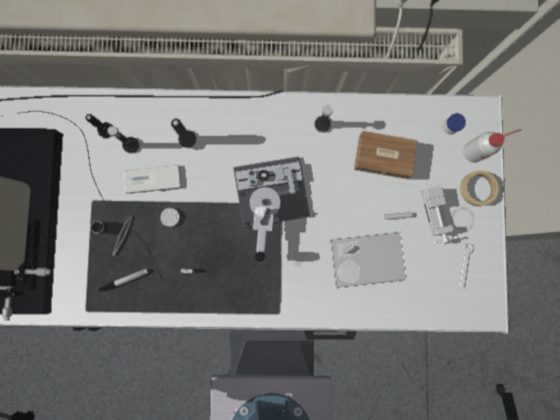

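View pics/side0.png

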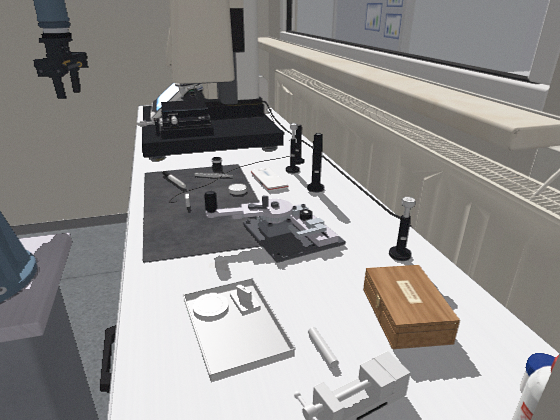

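Top view: the fixture's base spans about (235–310, 158–227), spindle about (265,200), knob about (260,256), pointing to the robot. The side view shows the same at (210–340, 195–260). The bystanders (the tray) lie clear to the right. I'll zoom in on the fixture in both views.

```bash
python3 - <<'E'
import cv2, numpy as np
a=cv2.imread('pics/top0.png')[150:270,225:320]; b=cv2.imread('pics/side0.png')[180:265,195:350]
a=cv2.resize(a,None,fx=4.8,fy=4.8,interpolation=cv2.INTER_CUBIC)
cv2.imwrite('pics/topz.png',a)
cv2.imwrite('pics/sidez.png',cv2.resize(b,None,fx=5,fy=5,interpolation=cv2.INTER_CUBIC))
E
```

```text
(no output)
```

View pics/topz.png

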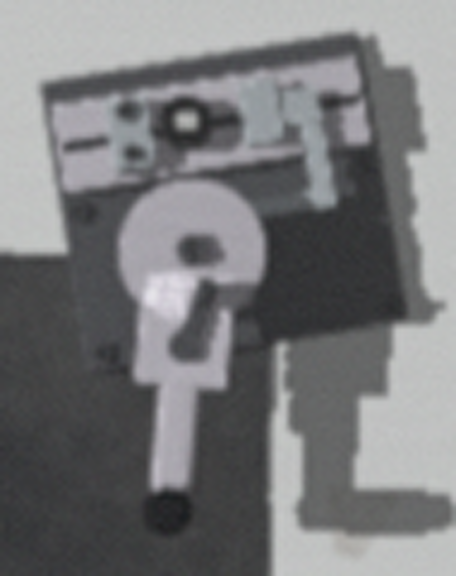

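View pics/sidez.png

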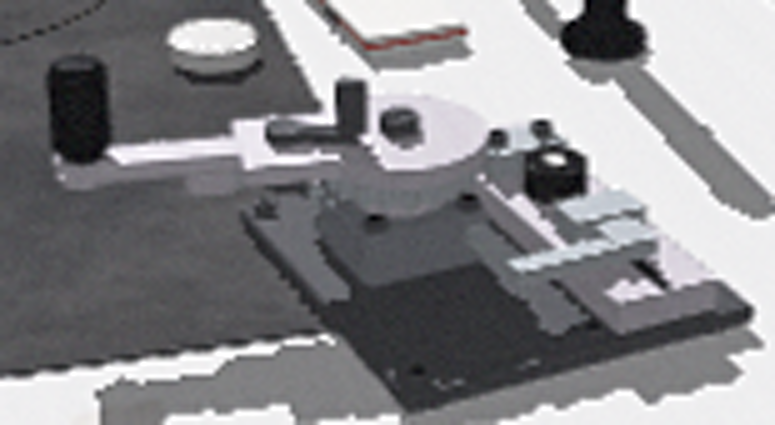

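Top zoom: knob top at (168,507), hub disc centred about (193,240), tab about (205,297), lever pivot about (190,345), plate corners (43,88), (372,36), (408,315). Side zoom: knob middle (79,110), tab middle (350,107). The jaw is pale steel at right, the specimen black at (187,122), the stop at left.

```bash
cat > h.py <<'E'
import numpy as np
from bench import r
def ray(n,u,v):
    c=r.calibration(n); f=210/np.tan(np.radians(c['fov_y'])/2)
    R=c['R']; o=-R.T@c['t']; return o,R.T@np.array([(u-c['cx'])/f,(v-c['cy'])/f,1])
def plane(n,u,v,z):
    o,d=ray(n,u,v); return o+d*(z-o[2])/d[2]
def two(p,q):
    (o1,d1),(o2,d2)=p,q
    k=np.linalg.lstsq(np.c_[d1,-d2],o2-o1,rcond=None)[0]
    a,b=o1+k[0]*d1,o2+k[1]*d2; return (a+b)/2,np.linalg.norm(a-b)
E
python3 - <<'E'
from h import *
np.set_printoptions(precision=4,suppress=True)
T=lambda x,y:((x+.5)/4.8-.5+225,(y+.5)/4.8-.5+150)
S=lambda x,y:((x+.5)/5-.5+195,(y+.5)/5-.5+180)
for n,p,z in [('TL',(43,88),.012),('TR',(368,36),.012),('BR',(407,316),.012),('disc',(193,240),.072),('knobtop',(168,507),.117),('tabtop',(207,293),.102),('pivot',(190,345),.08),('spec',(187,122),.044)]:
    print(n,plane('top',*T(*p),z))
print('side knobmid',two(ray('side',*S(79,64)),ray('top',*T(168,507))))
print('tab',two(ray('side',*S(350,82)),ray('top',*T(207,293))))
print(plane('side',*S(79,110),.095),plane('side',*S(350,107),.0925),plane('side',*S(415,145),.072))
E
```

```text
TL [0.7116 0.1134 0.012 ]
TR [ 0.7449 -0.0723  0.012 ]
BR [ 0.5837 -0.0957  0.012 ]
disc [0.6179 0.0252 0.072 ]
knobtop [0.474 0.035 0.117]
tabtop [0.5862 0.0168 0.102 ]
pivot [0.5604 0.0257 0.08  ]
spec [0.6875 0.0301 0.044 ]
side knobmid (array([0.4725, 0.0351, 0.1163]), np.float64(0.0029496044533857545))
tab (array([0.5856, 0.0169, 0.1024]), np.float64(0.0012570582666253638))
[0.4695 0.0351 0.095 ] [0.5838 0.0127 0.0925] [0.6122 0.0095 0.072 ]
```

Fixture yaw is about +0.16 rad and the handle is at about −0.23 rad. I'll take the closed gripper to the −y side of the tab, above it.

Careful with the scale: shifts go in units of 5 mm and turns go in units of 0.2 rad. That gives: -0.16 m is -32, -0.48 m is -96, -0.18 rad is -0.9.

```bash
echo '-8,-6,0,0,0,0 | -16,-12,0,0,0,-0.5 | -24,-18,0,0,0,-0.9 | -32,-25,0,0,0,-0.9 | -40,-31.4,0,0,0,-0.9 | -48,-38,0,0,0,-0.9 | -56,-44.4,0,0,0,-0.9 | -64,-51,0,0,0,-0.9 | -72,-57.4,0,0,0,-0.9 | -80,-63.8,0,0,0,-0.9 | -88,-70.2,0,0,0,-0.9 | -96,-76.6,6,0,0,-0.9' > mv.in && python3 drive.py mv.in 0.0
cat >> h.py <<'E'
from scipy.spatial.transform import Rotation as Ro
np.set_printoptions(precision=4,suppress=True)
def togo(p,yaw):
    "tool-axis shift and rz to world point p with the closing line at world yaw (from +y)"
    s=r.state(); q=Ro.from_quat(s['orientation']); M=q.as_matrix()
    y=np.arctan2(-M[0,1],M[1,1]); print('t %.2f'%s['time'],s['ee_pos'],'yaw %.3f'%y,'F',s['contact_force'],'w %.3f'%s['grip_width'])
    print('go',M.T@(np.array(p)-s['ee_pos']),'rz %.3f'%(y-yaw))
E
python3 -c "
from h import *
togo((.585,-.025,.14),-.068)"
```

```text
time: 1.3
ee_pos: [0.5038, 0.0822, 0.2199]
orientation: [0.033, 0.999, -0.0, 0.003]
contact_force: [1.3, 1.0, 0.7]
grip_width: 0.001
gripper_force: 0.0
t 1.30 [0.5038 0.0822 0.2199] yaw -0.067 F [1.2515 0.982  0.6677] w 0.001
go [-0.0877 -0.1016  0.0804] rz 0.001
```

Scaled: -0.095 m is -19, -0.08 m is -16.

```bash
echo '-6,-7,0,0,0,0 | -11.6,-13.6,4,0,0,0 | -16,-19,10,0,0,0 | -16,-19,16,0,0,0 | -16,-19,16,0,0,0 | -16,-19,16,0,0,0' > mv.in && python3 drive.py mv.in
python3 - <<'E'
from h import *
togo((.585,-.025,.085),-.068)
import cv2
c=r.calibration('wrist'); f=210/np.tan(np.radians(c['fov_y'])/2)
im=r.camera('wrist')[:,:,::-1]; cv2.imwrite('pics/w1.png',im)
for X in [(.5856,.0169,.102),(.474,.035,.117),(.613,.025,.08)]:
    p=c['R']@X+c['t']; print(p[:2]/p[2]*f+[c['cx'],c['cy']])
E
```

```text
time: 1.9
ee_pos: [0.5737, -0.0152, 0.1372]
orientation: [0.033, 0.999, 0.0, -0.001]
contact_force: [1.3, -0.2, 0.4]
grip_width: 0.007
gripper_force: 0.0
t 1.90 [ 0.5737 -0.0152  0.1372] yaw -0.066 F [ 1.2866 -0.1759  0.3896] w 0.007
go [-0.0121 -0.0091  0.0521] rz 0.002
[333.0802 256.762 ]
[370.3395  69.1782]
[339.7392 274.8543]
```

View pics/w1.png

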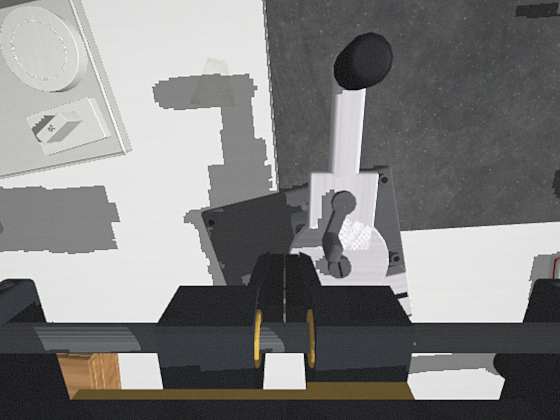

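Wrist view: closed fingers at columns 255–315, lever from its pivot (343,203) to its tab near (333,250), to the fingers' +y side (right); hub screw at (339,265), knob at (362,60). The fingers are on the correct side, so I'll lower and then push +y.

Scaled: 0.025 m is 5, 0.051 m is 10.2.

```bash
echo '-2,-1.6,5,0,0,0 | -2,-1.6,10.2,0,0,0 | -2,-1.6,10.2,0,0,0' > mv.in && python3 drive.py mv.in; echo '-2,0,0,0,0,0 | -1.8,2.4,0,0,0,0 | -1.8,3.6,0,0,0,0 | -1.8,4.4,0,0,0,0' > mv.in && python3 drive.py mv.in
python3 -c "
from h import *
togo((.585,.0,.085),-.068)"
```

```text
time: 2.25
ee_pos: [0.5825, -0.0232, 0.0855]
orientation: [0.032, 0.999, 0.0, -0.001]
contact_force: [-1.1, 0.4, -0.6]
grip_width: 0.002
gripper_force: 0.0
time: 2.65
ee_pos: [0.5954, -0.0021, 0.088]
orientation: [0.032, 0.999, -0.001, 0.001]
contact_force: [1.5, -3.7, 1.4]
grip_width: 0.004
gripper_force: 1.7
t 2.65 [ 0.5954 -0.0021  0.088 ] yaw -0.065 F [ 1.5085 -3.7203  1.4294] w 0.004
go [0.0105 0.0015 0.003 ] rz 0.003
```

```bash
echo '1.6,0,0.4,0,0,0 | 1.6,0.6,0.4,0,0,0 | 1.6,1.2,0.4,0,0,0 | 1.6,1.8,0.4,0,0,0 | 1.6,2.4,0.4,0,0,0' > mv.in && python3 drive.py mv.in
python3 - <<'E'
from h import *
import cv2
togo((.585,.0,.085),-.068)
cv2.imwrite('pics/w2.png',r.camera('wrist')[:,:,::-1])
im=r.camera('top')[150:270,225:320,::-1]; cv2.imwrite('pics/t2.png',cv2.resize(im,None,fx=4.8,fy=4.8,interpolation=cv2.INTER_CUBIC))
E
```

```text
time: 3.15
ee_pos: [0.5867, 0.0101, 0.0843]
orientation: [0.033, 0.999, 0.0, -0.001]
contact_force: [1.1, -1.2, 0.6]
grip_width: 0.006
gripper_force: 0.2
t 3.15 [0.5867 0.0101 0.0843] yaw -0.066 F [ 1.0836 -1.1594  0.6297] w 0.006
go [ 0.001  -0.0102 -0.0007] rz 0.002
```

View pics/w2.png

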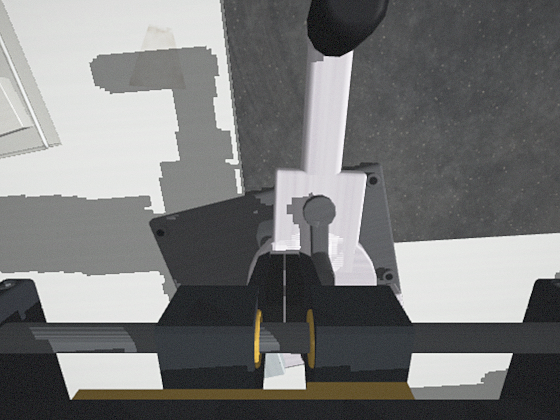

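The lever now runs from its pivot (320,210) to about (322,275), past the arm's line, so it looks over centre. I'll nudge a little further to make sure.

```bash
echo '0,0.4,0,0,0,0 | 0,0.8,0,0,0,0' > mv.in && python3 drive.py mv.in; echo '0,0.4,0,0,0,0 | 0,0.8,0,0,0,0' > mv.in && python3 drive.py mv.in
```

```text
time: 3.45
ee_pos: [0.587, 0.0137, 0.0842]
orientation: [0.033, 0.999, -0.0, -0.001]
contact_force: [0.1, 0.2, -0.1]
grip_width: 0.001
gripper_force: 0.2
time: 3.65
ee_pos: [0.5875, 0.0176, 0.0845]
orientation: [0.033, 0.999, -0.0, -0.0]
contact_force: [0.3, -4.6, -0.2]
grip_width: 0.005
gripper_force: 2.0
```

The force fell to zero and then came back against a firm lever: it snapped over and is at its clamping end. I'll back off, rise, and look.

Scaled: -0.12 m is -24, -0.085 m is -17.

```bash
echo '0,-3,0,0,0,0 | 4,-3,-8,0,0,0 | 11,0,-17,0,0,0 | 15,2,-24,0,0,0 | 15,2,-24,0,0,0' > mv.in && python3 drive.py mv.in 0.5
python3 - <<'E'
from h import *
import cv2
togo((.474,.035,.15),-.068)
c=r.calibration('wrist'); f=210/np.tan(np.radians(c['fov_y'])/2)
im=r.camera('wrist')[:,:,::-1]; cv2.imwrite('pics/w3.png',im); np.savez('w3.npz',**c)
E
```

```text
time: 4.15
ee_pos: [0.5146, 0.0328, 0.2106]
orientation: [0.032, 0.999, -0.0, 0.005]
contact_force: [1.0, -1.0, 0.4]
grip_width: 0.438
gripper_force: 0.0
t 4.15 [0.5146 0.0328 0.2106] yaw -0.065 F [ 1.038  -1.0073  0.3714] w 0.438
go [ 0.0412 -0.0004  0.0603] rz 0.003
```

View pics/w3.png

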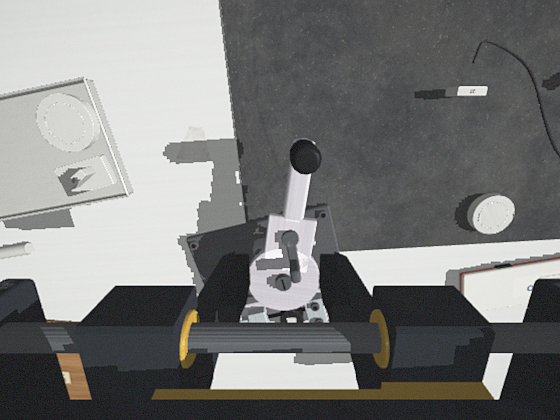

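Wrist view: knob top about (306,155), pivot (290,238), hub (283,282); the lever now leans to the right (+y) of the arm line, the clamping side.

```bash
python3 - <<'E'
from h import *
c=np.load('w3.npz'); f=210/np.tan(np.radians(float(c['fov_y']))/2)
def pl(u,v,z):
    R=c['R'];o=-R.T@c['t'];d=R.T@np.array([(u-c['cx'])/f,(v-c['cy'])/f,1]);return o+d*(z-o[2])/d[2]
k=pl(306,155,.117);h=pl(283,282,.08);print(k,h,pl(290,238,.08),k-h)
togo((k[0],k[1],.085),-.1)
E
```

```text
[0.4673 0.0532 0.117 ] [0.6051 0.0256 0.08  ] [0.5548 0.0361 0.08  ] [-0.1378  0.0276  0.037 ]
t 4.20 [0.5146 0.0323 0.2082] yaw -0.065 F [ 0.0405  0.1559 -0.3277] w 0.477
go [0.0494 0.018  0.1228] rz 0.035
```

```bash
echo '5,2,6,0,0,0.35 | 8.8,3.6,12,0,0,0.675 | 9.2,3.6,15,0,0,0.675 | 9.2,3.6,20,0,0,0.675 | 9.2,3.6,24.8,0,0,0.675 | 9.2,3.6,24.8,0,0,0.675' > mv.in && python3 drive.py mv.in 0.5
echo '0,0,0,0,0,0 | 0,0,0,0,0,0' > mv.in && python3 drive.py mv.in 0.36
python3 - <<'E'
from h import *
import cv2
togo((.48,.09,.083),-.4)
cv2.imwrite('pics/w4.png',r.camera('wrist')[:,:,::-1])
E
```

```text
time: 4.8
ee_pos: [0.4656, 0.0533, 0.0766]
orientation: [0.101, 0.995, 0.0, -0.004]
contact_force: [-0.4, 0.1, -1.1]
grip_width: 0.497
gripper_force: 0.0
time: 5.0
ee_pos: [0.4696, 0.0531, 0.0813]
orientation: [0.1, 0.995, -0.0, 0.001]
contact_force: [0.1, -0.2, 0.0]
grip_width: 0.364
gripper_force: 0.0
t 5.00 [0.4696 0.0531 0.0813] yaw -0.201 F [ 0.0665 -0.1929  0.039 ] w 0.364
go [-0.0029  0.0382 -0.0017] rz 0.199
```

View pics/w4.png

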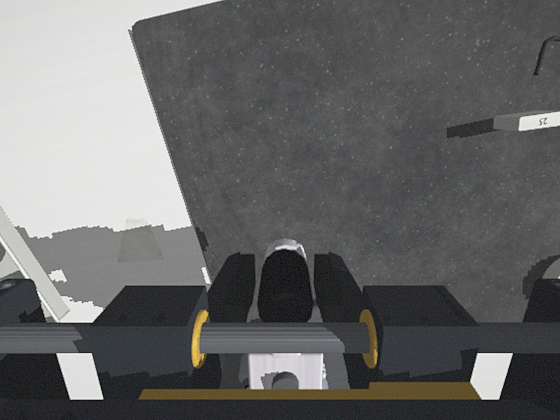

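Knob sits centred between the fingers at (285,280). Now draw the handle back (knob to +y, negative swing) to the end stop.

Scaled: -0.0007 m is -0.14, 0.031 m is 6.2, 0.2 rad is 1.

```bash
echo '0,1.6,0,0,0,0.25 | -0.14,3.2,0,0,0,0.5 | -0.4,4.8,0,0,0,0.85 | -0.6,6.2,0,0,0,1' > mv.in && python3 drive.py mv.in; echo '-0.2,0.8,0,0,0,0.15 | -0.4,1.6,0,0,0,0.3 | -0.6,2.4,0,0,0,0.45' > mv.in && python3 drive.py mv.in;  echo '-0.06,0.6,0,0,0,0.05 | -0.12,1,0,0,0,0.1' > mv.in && python3 drive.py mv.in
```

```text
time: 5.45
ee_pos: [0.4789, 0.0834, 0.0818]
orientation: [0.2, 0.98, 0.0, 0.001]
contact_force: [-0.4, -0.1, -0.2]
grip_width: 0.358
gripper_force: 0.2
time: 5.75
ee_pos: [0.4849, 0.0917, 0.0815]
orientation: [0.243, 0.97, -0.002, -0.0]
contact_force: [-10.7, -19.9, 7.9]
grip_width: 0.363
gripper_force: 11.4
time: 5.95
ee_pos: [0.4853, 0.0919, 0.0813]
orientation: [0.251, 0.968, -0.006, -0.003]
contact_force: [-19.6, -35.3, 16.6]
grip_width: 0.362
gripper_force: 20.1
```

End stop felt (force jumped to 20+ N after a free-wheel with near zero). Back off.

Scaled: -0.006 m is -1.2, -0.014 m is -2.8.

```bash
echo '0,-1.2,0,0,0,0 | 0,-2.8,0,0,0,0 | 0,-2.8,0,0,0,0' > mv.in && python3 drive.py mv.in; python3 -c "
from h import *
th=-.42;print(.61-.14*np.cos(th),.0255-.14*np.sin(th))
togo((.61-.14*np.cos(th),.0255-.14*np.sin(th)-.003,.082),-.42)"
```

```text
time: 6.25
ee_pos: [0.4817, 0.0846, 0.0813]
orientation: [0.253, 0.967, 0.0, 0.001]
contact_force: [0.1, -0.3, -0.1]
grip_width: 0.36
gripper_force: 0.0
0.48216754835627684 0.08258646342833982
t 6.25 [0.4817 0.0846 0.0813] yaw -0.511 F [ 0.1478 -0.2575 -0.1047] w 0.360
go [-0.0029 -0.0042 -0.0007] rz -0.091
```

```bash
cat >> h.py <<'E'
def arc(ths,R=.1413,c=(.61,.0255)):
    s=r.state(); M=Ro.from_quat(s['orientation']).as_matrix(); y=np.arctan2(-M[0,1],M[1,1]); p=s['ee_pos']
    print('F',s['contact_force'],'th now %.3f'%np.arctan2(c[1]-p[1],c[0]-p[0]),'R %.4f'%np.hypot(c[1]-p[1],c[0]-p[0]))
    for t in ths:
        d=M.T@np.array([c[0]-R*np.cos(t)-p[0],c[1]-R*np.sin(t)-p[1],.0815-p[2]]); print('%.2f'%t,'[%.4f,%.4f,0,0,0,%.3f]'%(d[0],d[1],y-t))
E
python3 -c "
from h import *
arc(np.arange(-.35,.80,.1))"
```

```text
F [ 0.1478 -0.2575 -0.1047] th now -0.432 R 0.1412
-0.35 [-0.0013,-0.0115,0,0,0,-0.161]
-0.25 [-0.0043,-0.0253,0,0,0,-0.261]
-0.15 [-0.0086,-0.0388,0,0,0,-0.361]
-0.05 [-0.0143,-0.0517,0,0,0,-0.461]
0.05 [-0.0212,-0.0640,0,0,0,-0.561]
0.15 [-0.0293,-0.0756,0,0,0,-0.661]
0.25 [-0.0385,-0.0863,0,0,0,-0.761]
0.35 [-0.0488,-0.0960,0,0,0,-0.861]
0.45 [-0.0599,-0.1047,0,0,0,-0.961]
0.55 [-0.0719,-0.1121,0,0,0,-1.061]
0.65 [-0.0846,-0.1184,0,0,0,-1.161]
0.75 [-0.0978,-0.1234,0,0,0,-1.261]
```

Scaled: -0.0756 m is -15.12, -0.064 m is -12.8, -0.66 rad is -3.3.

```bash
echo '-0.26,-2.3,0,0,0,-0.65 | -0.86,-5.06,0,0,0,-1.3 | -1.72,-7.76,0,0,0,-1.8 | -2.86,-10.34,0,0,0,-2.3 | -4.24,-12.8,0,0,0,-2.8 | -5.86,-15.12,0,0,0,-3.3' > mv.in && python3 drive.py mv.in
python3 -c "
from h import *
arc(np.arange(.25,.85,.1))"
```

```text
time: 6.85
ee_pos: [0.4698, 0.006, 0.0809]
orientation: [-0.077, 0.997, 0.001, 0.0]
contact_force: [-0.5, 5.5, 2.1]
grip_width: 0.359
gripper_force: 3.3
F [-0.4729  5.5037  2.0903] th now 0.138 R 0.1415
0.25 [-0.0009,-0.0157,0,0,0,-0.097]
0.35 [-0.0029,-0.0297,0,0,0,-0.197]
0.45 [-0.0064,-0.0434,0,0,0,-0.297]
0.55 [-0.0112,-0.0567,0,0,0,-0.397]
0.65 [-0.0173,-0.0694,0,0,0,-0.497]
0.75 [-0.0246,-0.0815,0,0,0,-0.597]
```

Scaled: -0.079 m is -15.8, -0.068 m is -13.6, -0.58 rad is -2.9.

```bash
echo '-0.18,-2.9,0,0,0,-0.5 | -0.58,-5.7,0,0,0,-1 | -1.28,-8.4,0,0,0,-1.5 | -2.24,-11.1,0,0,0,-2 | -3.46,-13.6,0,0,0,-2.5 | -4.8,-15.8,0,0,0,-2.9' > mv.in && python3 drive.py mv.in
python3 -c "
from h import *
arc(np.arange(.65,-.5,-.11))"
```

```text
time: 7.45
ee_pos: [0.5045, -0.0689, 0.0806]
orientation: [-0.359, 0.933, 0.001, -0.001]
contact_force: [-5.6, 4.6, 5.8]
grip_width: 0.357
gripper_force: 3.4
F [-5.607   4.5829  5.8191] th now 0.730 R 0.1415
0.65 [-0.0007,0.0112,0,0,0,0.084]
0.54 [-0.0029,0.0266,0,0,0,0.194]
0.43 [-0.0067,0.0417,0,0,0,0.304]
0.32 [-0.0121,0.0562,0,0,0,0.414]
0.21 [-0.0192,0.0701,0,0,0,0.524]
0.10 [-0.0277,0.0831,0,0,0,0.634]
-0.01 [-0.0375,0.0951,0,0,0,0.744]
-0.12 [-0.0487,0.1059,0,0,0,0.854]
-0.23 [-0.0609,0.1155,0,0,0,0.964]
-0.34 [-0.0741,0.1236,0,0,0,1.074]
-0.45 [-0.0882,0.1303,0,0,0,1.184]
```

Driving took about 6–7 N, as expected. Free-wheel back.

Scaled: 0.1293 m is 25.86, 0.1236 m is 24.72, 1.164 rad is 5.82.

```bash
echo '-0.14,2.24,0,0,0,0.42 | -0.58,5.32,0,0,0,0.97 | -1.34,8.34,0,0,0,1.52 | -2.42,11.24,0,0,0,2.07 | -3.84,14.02,0,0,0,2.62 | -5.54,16.62,0,0,0,3.17 | -7.5,19.02,0,0,0,3.72 | -9.74,21.18,0,0,0,4.27 | -12.18,23.1,0,0,0,4.82 | -14.82,24.72,0,0,0,5.37 | -17.22,25.86,0,0,0,5.82' > mv.in && python3 drive.py mv.in
python3 - <<'E'
from h import *
import cv2
im=r.camera('top')[145:225,225:320,::-1]; cv2.imwrite('pics/t5.png',cv2.resize(im,None,fx=7,fy=7,interpolation=cv2.INTER_CUBIC))
arc(np.arange(-.4,.8,.05))
E
```

```text
time: 8.55
ee_pos: [0.4837, 0.0851, 0.0809]
orientation: [0.217, 0.976, 0.0, 0.0]
contact_force: [-0.2, -0.8, 0.5]
grip_width: 0.358
gripper_force: 0.4
F [-0.9381  0.4908  0.9815] th now -0.451 R 0.1394
-0.40 [0.0018,-0.0072,0,0,0,-0.042]
-0.35 [0.0013,-0.0143,0,0,0,-0.092]
-0.30 [0.0005,-0.0213,0,0,0,-0.142]
-0.25 [-0.0007,-0.0282,0,0,0,-0.192]
-0.20 [-0.0022,-0.0351,0,0,0,-0.242]
-0.15 [-0.0041,-0.0420,0,0,0,-0.292]
-0.10 [-0.0063,-0.0487,0,0,0,-0.342]
-0.05 [-0.0088,-0.0553,0,0,0,-0.392]
-0.00 [-0.0117,-0.0617,0,0,0,-0.442]
0.05 [-0.0149,-0.0680,0,0,0,-0.492]
0.10 [-0.0184,-0.0742,0,0,0,-0.542]
0.15 [-0.0221,-0.0801,0,0,0,-0.592]
0.20 [-0.0262,-0.0859,0,0,0,-0.642]
0.25 [-0.0306,-0.0914,0,0,0,-0.692]
0.30 [-0.0352,-0.0968,0,0,0,-0.742]
0.35 [-0.0402,-0.1019,0,0,0,-0.792]
0.40 [-0.0453,-0.1067,0,0,0,-0.842]
0.45 [-0.0507,-0.1113,0,0,0,-0.892]
0.50 [-0.0563,-0.1156,0,0,0,-0.942]
0.55 [-0.0621,-0.1196,0,0,0,-0.992]
0.60 [-0.0681,-0.1233,0,0,0,-1.042]
0.65 [-0.0743,-0.1267,0,0,0,-1.092]
0.70 [-0.0807,-0.1298,0,0,0,-1.142]
0.75 [-0.0872,-0.1326,0,0,0,-1.192]
0.80 [-0.0938,-0.1350,0,0,0,-1.242]
```

View pics/t5.png

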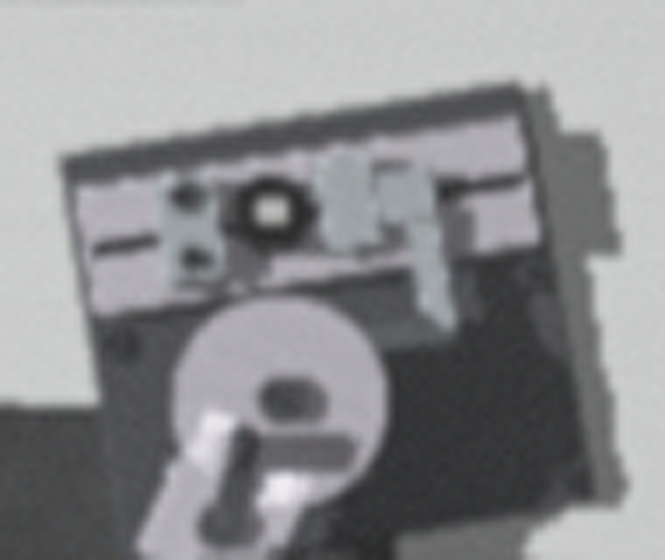

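The jaw face (315) is now almost at the specimen (228–312), which is about 3–4 mm from the stop face (216). So about 4–6 mm of jaw travel remains; go slower now with force readings.

```bash
echo '0.36,-1.44,0,0,0,-0.21 | 0.26,-2.86,0,0,0,-0.46' > mv.in && python3 drive.py mv.in | grep -E 'ee_pos|force';  echo '0,-0.7,0,0,0,-0.125 | -0.02,-1.4,0,0,0,-0.25' > mv.in && python3 drive.py mv.in| grep -E 'ee_pos|force'; echo '0,-0.7,0,0,0,-0.125 | -0.02,-1.4,0,0,0,-0.25' > mv.in && python3 drive.py mv.in| grep -E 'ee_pos|force'; python3 -c "
from h import *
arc(np.arange(-.3,.3,.05))"
```

```text
ee_pos: [0.4765, 0.0721, 0.0809]
contact_force: [-1.0, 0.5, -0.1]
gripper_force: 0.2
ee_pos: [0.4742, 0.0649, 0.0809]
contact_force: [-0.4, -0.6, -0.1]
gripper_force: 0.0
ee_pos: [0.4725, 0.0582, 0.0809]
contact_force: [0.1, 0.8, -0.5]
gripper_force: 0.4
F [ 0.1358  0.7705 -0.4606] th now -0.233 R 0.1414
-0.30 [-0.0003,0.0094,0,0,0,0.060]
-0.25 [-0.0001,0.0024,0,0,0,0.010]
-0.20 [-0.0002,-0.0047,0,0,0,-0.040]
-0.15 [-0.0006,-0.0117,0,0,0,-0.090]
-0.10 [-0.0014,-0.0188,0,0,0,-0.140]
-0.05 [-0.0026,-0.0257,0,0,0,-0.190]
-0.00 [-0.0041,-0.0326,0,0,0,-0.240]
0.05 [-0.0059,-0.0394,0,0,0,-0.290]
0.10 [-0.0081,-0.0462,0,0,0,-0.340]
0.15 [-0.0107,-0.0528,0,0,0,-0.390]
0.20 [-0.0135,-0.0592,0,0,0,-0.440]
0.25 [-0.0167,-0.0655,0,0,0,-0.490]
```

```bash
for i in 1; do echo '0,-0.7,0,0,0,-0.125 | -0.04,-1.4,0,0,0,-0.25' > mv.in && python3 drive.py mv.in | grep -E 'ee_pos|t_force';  echo '0,-0.7,0,0,0,-0.125 | -0.06,-1.4,0,0,0,-0.25' > mv.in && python3 drive.py mv.in| grep -E 'ee_pos|t_force'; done
```

```text
ee_pos: [0.4712, 0.052, 0.0809]
contact_force: [2.1, 4.9, -1.2]
ee_pos: [0.4701, 0.0454, 0.0809]
contact_force: [2.1, 7.0, -0.7]
```

Scaled: -0.006 m is -1.2, -0.004 m is -0.8, -0.042 rad is -0.21.

```bash
echo '0,-0.4,0,0,0,-0.07 | -0.02,-0.8,0,0,0,-0.14 | -0.04,-1.2,0,0,0,-0.21' > mv.in && python3 drive.py mv.in | grep -E 'ee_pos|t_force';  python3 -c "
from h import *
arc(np.arange(-.2,.3,.1));print(r.state()['torque'])"
```

```text
ee_pos: [0.4694, 0.0395, 0.0809]
contact_force: [0.8, 5.9, -0.6]
F [ 0.8332  5.8625 -0.6142] th now -0.099 R 0.1413
-0.20 [-0.0007,0.0142,0,0,0,0.102]
-0.10 [-0.0000,0.0001,0,0,0,0.002]
0.00 [-0.0007,-0.0140,0,0,0,-0.098]
0.10 [-0.0028,-0.0280,0,0,0,-0.198]
0.20 [-0.0063,-0.0417,0,0,0,-0.298]
[ 0.9275 -0.2961 -0.0177]
```

```bash
echo '0,-0.4,0,0,0,-0.07 | -0.02,-0.8,0,0,0,-0.14 | -0.04,-1.2,0,0,0,-0.21' > mv.in && python3 drive.py mv.in | grep -E 'ee_pos|t_force';  echo '0,-0.4,0,0,0,-0.07 | -0.02,-0.8,0,0,0,-0.14 | -0.04,-1.2,0,0,0,-0.21' > mv.in && python3 drive.py mv.in | grep -E 'ee_pos|t_force'
python3 - <<'E'
from h import *
import cv2
im=r.camera('top')[145:225,225:320,::-1]; cv2.imwrite('pics/t6.png',cv2.resize(im,None,fx=7,fy=7,interpolation=cv2.INTER_CUBIC))
E
```

```text
ee_pos: [0.4689, 0.0336, 0.0809]
contact_force: [1.5, 5.8, 0.2]
ee_pos: [0.4687, 0.0276, 0.0809]
contact_force: [-0.0, 6.3, -0.7]
```

View pics/t6.png

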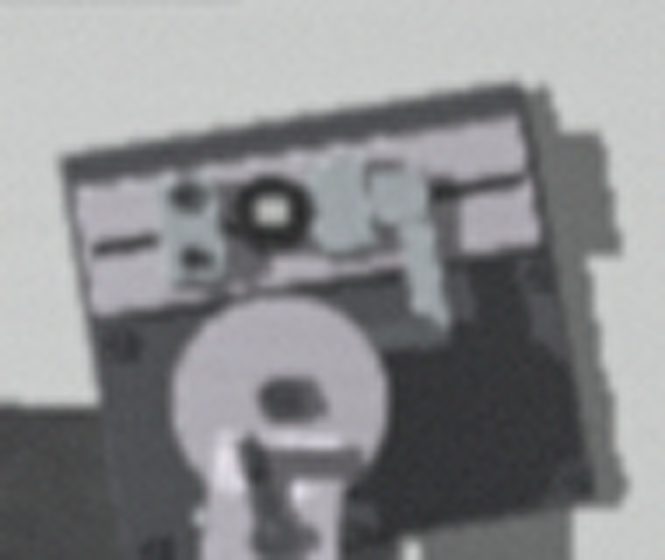

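The jaw (308) is now at the specimen, which has not moved (270); 3–4 mm of travel to the stop remains.

```bash
echo '0,-0.4,0,0,0,-0.07 | -0.02,-0.8,0,0,0,-0.14 | -0.04,-1.2,0,0,0,-0.21' > mv.in && python3 drive.py mv.in | grep -E 'ee_pos|t_force';  echo '0,-0.4,0,0,0,-0.07 | -0.02,-0.8,0,0,0,-0.14 | -0.04,-1.2,0,0,0,-0.21' > mv.in && python3 drive.py mv.in | grep -E 'ee_pos|t_force'
```

```text
ee_pos: [0.4687, 0.0216, 0.0808]
contact_force: [0.7, 4.9, 0.3]
ee_pos: [0.4689, 0.0157, 0.0808]
contact_force: [-0.6, 6.4, 0.4]
```

```bash
echo '0,-0.4,0,0,0,-0.07 | -0.02,-0.8,0,0,0,-0.14 | -0.04,-1.2,0,0,0,-0.21' > mv.in && python3 drive.py mv.in | grep -E 'ee_pos|t_force'; python3 -c "
from h import *
arc(np.arange(.1,.3,.1))"
```

```text
ee_pos: [0.4695, 0.0097, 0.0808]
contact_force: [1.5, 5.8, -0.3]
F [ 1.4893  5.8435 -0.2754] th now 0.112 R 0.1414
0.10 [-0.0001,0.0017,0,0,0,0.012]
0.20 [-0.0007,-0.0124,0,0,0,-0.088]
```

Scaled: -0.006 m is -1.2, -0.004 m is -0.8, -0.042 rad is -0.21.

```bash
echo '0,-0.4,0,0,0,-0.07 | -0.02,-0.8,0,0,0,-0.14 | -0.04,-1.2,0,0,0,-0.21' > mv.in && python3 drive.py mv.in | grep -E 'ee_pos|t_force'
```

```text
ee_pos: [0.4703, 0.0038, 0.0808]
contact_force: [0.4, 6.4, 2.0]
```

Scaled: -0.004 m is -0.8, -0.002 m is -0.4, -0.028 rad is -0.14.

```bash
echo '0,-0.4,0,0,0,-0.07 | -0.02,-0.8,0,0,0,-0.14' > mv.in && python3 drive.py mv.in | grep -E 'ee_pos|t_force'
```

```text
ee_pos: [0.4709, -0.0001, 0.0808]
contact_force: [0.2, 6.6, 1.8]
```

```bash
cat > m.py <<'E'
from h import *
import cv2
def cen(im):  # sub-pixel shift of the specimen patch (white centre in black ring)
    p=im[169:182,257:271].astype(float).mean(2); w=np.clip(p-90,0,None); m=np.zeros_like(w); m[3:11,2:12]=1
    return p
def grab(n=6): return np.mean([r.camera('top')[165:187,250:290].astype(float).mean(2) for _ in range(n)],0)
E
python3 - <<'E'
from m import *
a=cv2.resize(cv2.imread('pics/t5.png'),(95,80),interpolation=cv2.INTER_AREA).mean(2)[20:42,25:65]
fs=[];g=[]
for _ in range(6):
    g.append(r.camera('top')[165:187,250:290].astype(float).mean(2)); fs.append(r.state()['contact_force'])
g=np.mean(g,0); np.save('g1.npy',g)
print(a[9].astype(int));print(g[9].astype(int));print(np.mean(fs,0),np.array(fs)[:,1])
E
```

```text
[103  88  91 108 136 151 118  91  72  56  62 108 160 175 173 153  89  51
  52  73 108 150 163 163 161 162 162 166 166 158 161 164 162 161 161 162
 152 110  93  95]
[103  89  89 105 135 154 113  81  56  52  90 147 170 173 158 101  54  51
  72 115 155 163 162 160 163 160 144 126 153 163 162 162 162 165 157 105
  85  93  96 120]
[-0.2592  5.2265  1.2916] [5.8537 5.4225 5.4939 5.1005 5.8738 3.6145]
```

```bash
cat > s.py <<'E'
from m import *
fs=[];g=[]
for _ in range(4):
    g.append(r.camera('top')[165:187,250:290].astype(float).mean(2)); fs.append(r.state()['contact_force'])
g=np.mean(g,0); s=r.state(); t=np.arctan2(.0255-s['ee_pos'][1],.61-s['ee_pos'][0])
col=g[8:11].mean(0)
lo=np.interp(110,col[9:13],np.arange(9,13)); hi=14+np.interp(-110,-col[14:18],np.arange(4)); 
print('t %.2f th %.3f static %.2f  spot %.2f %.2f'%(s['time'],t,np.mean(fs,0)[:2]@[-np.sin(t),np.cos(t)],lo,hi))
E
echo '0,-0.4,0,0,0,-0.07 | -0.02,-0.8,0,0,0,-0.14' > mv.in && python3 drive.py mv.in | grep -E 'ee_pos|t_force'; python3 s.py
```

```text
ee_pos: [0.4717, -0.004, 0.0808]
contact_force: [-1.2, 6.2, 2.0]
t 12.65 th 0.212 static 4.85  spot 10.30 14.63
```

```bash
echo '0,-0.4,0,0,0,-0.07 | -0.02,-0.8,0,0,0,-0.14' > mv.in && python3 drive.py mv.in | grep -E 'ee_pos|t_force'; python3 s.py
```

```text
ee_pos: [0.4726, -0.0079, 0.0808]
contact_force: [-0.9, 6.3, 1.9]
t 13.05 th 0.240 static 5.36  spot 10.10 14.44
```

```bash
echo '0,-0.4,0,0,0,-0.07 | -0.04,-0.8,0,0,0,-0.14' > mv.in && python3 drive.py mv.in | grep -E 'ee_pos|t_force'; python3 s.py
```

```text
ee_pos: [0.4735, -0.0117, 0.0808]
contact_force: [-1.1, 6.2, 3.1]
t 13.45 th 0.268 static 5.47  spot 10.28 14.42
```

Scaled: -0.004 m is -0.8, -0.002 m is -0.4, -0.028 rad is -0.14.

```bash
echo '0,-0.4,0,0,0,-0.07 | -0.04,-0.8,0,0,0,-0.14' > mv.in && python3 drive.py mv.in | grep -E 'ee_pos|t_force'; python3 s.py
```

```text
ee_pos: [0.4747, -0.0155, 0.0808]
contact_force: [-1.7, 5.8, 3.0]
t 13.85 th 0.296 static 5.39  spot 10.18 14.20
```

Scaled: -0.004 m is -0.8, -0.002 m is -0.4, -0.028 rad is -0.14.

```bash
echo '0,-0.4,0,0,0,-0.07 | -0.04,-0.8,0,0,0,-0.14' > mv.in && python3 drive.py mv.in | grep -E 'ee_pos|t_force'; python3 s.py
```

```text
ee_pos: [0.4759, -0.0193, 0.0808]
contact_force: [-2.5, 5.6, 3.8]
t 14.25 th 0.324 static 5.42  spot 9.94 14.00
```

Careful with the scale: shifts go in units of 5 mm and turns go in units of 0.2 rad. That gives: -0.004 m is -0.8, -0.002 m is -0.4, -0.028 rad is -0.14.

```bash
echo '0,-0.4,0,0,0,-0.07 | -0.04,-0.8,0,0,0,-0.14' > mv.in && python3 drive.py mv.in | grep -E 'ee_pos|t_force'; python3 s.py
```

```text
ee_pos: [0.4772, -0.023, 0.0807]
contact_force: [-3.7, 4.7, 4.8]
t 14.65 th 0.352 static 5.20  spot 9.74 14.00
```

```bash
echo '0,-0.4,0,0,0,-0.07 | -0.04,-0.8,0,0,0,-0.14' > mv.in && python3 drive.py mv.in | grep -E 'ee_pos|t_force'; python3 s.py
```

```text
ee_pos: [0.4786, -0.0267, 0.0807]
contact_force: [-3.3, 6.1, 3.7]
t 15.05 th 0.380 static 5.38  spot 9.57 17.00
```

Scaled: -0.004 m is -0.8, -0.002 m is -0.4, -0.028 rad is -0.14.

```bash
echo '0,-0.4,0,0,0,-0.07 | -0.04,-0.8,0,0,0,-0.14' > mv.in && python3 drive.py mv.in | grep -E 'ee_pos|t_force'; python3 s.py
```

```text
ee_pos: [0.4802, -0.0304, 0.0807]
contact_force: [-4.1, 5.3, 5.3]
t 15.45 th 0.408 static 5.64  spot 9.53 17.00
```

```bash
echo '0,-0.4,0,0,0,-0.07 | -0.04,-0.8,0,0,0,-0.14' > mv.in && python3 drive.py mv.in | grep -E 'ee_pos|t_force'; python3 s.py
```

```text
ee_pos: [0.4817, -0.0339, 0.0806]
contact_force: [-4.1, 5.9, 4.9]
t 15.85 th 0.435 static 6.08  spot 9.45 17.00
```

Force is starting to climb (static 5.35 → 6.08, moving 6.0 → 7.1): the grip has begun.

Scaled: -0.004 m is -0.8, -0.002 m is -0.4, -0.028 rad is -0.14.

```bash
echo '0,-0.4,0,0,0,-0.07 | -0.04,-0.8,0,0,0,-0.14' > mv.in && python3 drive.py mv.in | grep -E 'ee_pos|t_force'; python3 s.py
```

```text
ee_pos: [0.4833, -0.0372, 0.0806]
contact_force: [-4.8, 6.9, 7.8]
t 16.25 th 0.461 static 7.47  spot 9.51 17.00
```

Scaled: -0.001 m is -0.2, -0.007 rad is -0.035.

```bash
echo '0,-0.2,0,0,0,-0.035' > mv.in && python3 drive.py mv.in | grep -E 'ee_pos|t_force'; python3 s.py
```

```text
ee_pos: [0.4837, -0.038, 0.0806]
contact_force: [-5.0, 7.0, 7.1]
t 16.55 th 0.467 static 8.37  spot 9.51 17.00
```

About +2.5–3 N over the free drive, so roughly 30 N of grip. Let go and rise.

```bash
echo '0,0.4,0,0,0,0 | 0,0.6,0,0,0,0 | 0,0.6,0,0,0,0 | 0,0.6,0,0,0,0' > mv.in && python3 drive.py mv.in 0.6; echo '0,0,-6,0,0,0 | 0,0,-14,0,0,0 | 0,0,-24,0,0,0 | 0,0,-30,0,0,0 | 0,0,-30,0,0,0 | 0,0,-30,0,0,0 | 0,0,-30,0,0,0' > mv.in && python3 drive.py mv.in; python3 s.py
```

```text
time: 16.95
ee_pos: [0.484, -0.0373, 0.0807]
orientation: [-0.231, 0.973, -0.0, 0.0]
contact_force: [-0.2, -0.2, -0.6]
grip_width: 0.595
gripper_force: 0.0
time: 17.65
ee_pos: [0.4828, -0.0368, 0.2289]
orientation: [-0.231, 0.973, 0.001, -0.001]
contact_force: [0.0, -0.5, -0.2]
grip_width: 0.603
gripper_force: 0.0
t 17.85 th 0.456 static 0.37  spot 9.56 17.00
```

```bash
python3 -c "
from bench import r
print(r.hand_in())"
```

```text
the job is handed in; nothing more can be done
None
```

I flipped the thumb lever to the clamping side, drew the handle back free-wheeling to its end stop, worked it until the specimen was gripped with an estimated 30 N, then let go and handed the job in at about 18 s. The 30 N is inferred from the 2.5–3 N rise felt at the knob, and I don't have the judging result.

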